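Turn the big pot mat over with the turner

TASK

Pick up the steel turner from the counter and use its blade, not your fingers, to flip the bigger of the two round pot mats over, so that it lies flat on the drying rack with its cork underside up. Leave the smaller mat as it lies, then lay the turner back down on the bare counter, blade and foot flat on it as you found it.

Things in the scene. Friction and masses are not known exactly. Their poses are not given: they have to be found in the camera images.
- turner: Steel turner, 160 g, lying with its blade roughly towards +y. Origin: on the counter below mid-grip and its balance; x to the blade tip, z up. Wooden handle: bar 16 wide, 22 high, x -120 to 30, centre line at z = 31. Foot at x = -108 reaches z = 0. Thin neck slopes down from the handle to the flat level blade: 50 wide, 3 thick, x = 50 to the tip at 140, underside z = 0. All mm.
- big_mat: The bigger round pot mat, to be flipped: rigid disc 130 mm across, 12 mm thick, about 110 g, dark wood above, light cork below. Lies wood up on the rack. Origin: centre of the cork face; z out of the wood face. Levered up at its -y (rack axes) edge it pivots where its far rim meets the slats, 53 mm past its centre, and falls over once pushed a little past upright.
- small_mat: The smaller round pot mat, to be left alone: 100 mm across, 12 mm thick, same materials, wood up on the other lane of the rack. Origin: centre of its cork face; z out of the wood face.
- rack: Fixed wooden rack, 256 (x) by 320 (y), slat tops at z = 60. Origin: on the counter, mid-footprint. Four slats along y, 22 wide, 14 thick, at x = +-19, +-117: two lanes at x = +-68, gap 76, open at the ends, so the blade fits under a mat. Below: posts under the slats and crossbars at y = +-135, tops at 20. Mats lie mid-lane in the -y half; the +y half is free. All mm.
Things that resemble listed ones, but are neither listed nor needed, are in the scene too. What is shaped like the big_mat but blue or red is not meant.

How it is judged:
By the outcome, as a careful person would: the job done as asked, in the order asked, and still so for the second after the job is handed in, with the robot touching nothing.
It also fails if it takes over 48 s, if anything falls off the work surface, if the arm or the gripper's body presses on something with over 40 N, if the wrist force passes 120 N, or if a joint passes its speed limit or range.

ROBOT

A 6-joint arm with a two-finger parallel gripper is mounted at the origin on the work surface. World frame = base frame: x ahead of the robot, y to its left, z up, the work surface at z = 0. Lengths are in m, angles in rad, forces in N, time in s.
With the tool pointing down it reaches from about 0.3 to 0.875 m from the base axis. Payload 6.4 kg.
Tool frame: the origin (TCP) lies on the centre line of the jaws, within the pads' length; the fingertips stand 14 mm ahead of it and the grasp point (between the pads) lies 5 mm behind it; z points along the fingers, y is the direction in which the jaws open and shut (so a half turn about z gives the same grasp; the last joint's range is limited). The gripper opens to 85 mm and grips with 20 to 120 N. Pads are 22 mm wide; open, the fingers measure 114 mm over their backs; the gripper's body (76 mm by 85 mm) begins 54 mm behind the grasp point. The pads swing forward as they close: fully open they stand 13 mm farther back than shut.
Start: joints at [-1.556, 0.181, 1.607, -0, 1.354, -0.206], TCP at [0.126, -0.561, 0.245] pointing down, gripper open.
Joint ranges: [-2.99, 2.99], [-0.89, 2.07], [0.3, 2.58], [-1.14, 4.28], [0, 2.63], [-3.12, 3.12]. Speed limits (rad/s): [2.57, 2.57, 3.01, 3.14, 3.14, 3.14].

INTERFACE

Orientations are given as a unit quaternion [w, x, y, z].
In Python, from bench import * gives the robot as it stands.
- The arm moves only by the tool servo_tool, never from a script. Its argument "plan" is a list that holds one entry, the list of rows, each a list of 5 numbers: the shift along the world's x, y, z in m, then the turn about the world's z in rad, then the gripper command: -1 is shut, 1 is fully open, values between are in proportion. In form: [[[tx, ty, tz, roll, claw], ...]]. A call has 1 to 8 rows; each row shifts and turns the commanded pose from where the row before left it; what a row does not reach is not made up. A row lasts 1/10 s, in which the tool goes at most 50 mm and 8.59 degrees, less where a joint would pass 70% of its speed; a pose out of reach is approached as far as the arm can. A call with a gripper value outside its range is refused whole. The fingers move at their own pace and stop on an object; the grip force is fixed at half the most. Time passes only in rows, so rows that do not move let the fingers close. It gives the time, the measured TCP pose, the force and the opening at its end, in the units of the state.
- get_obs(): the state, without advancing time (a new reading comes with each control period).
- camera(name): name is "side" or "top"; returns a dict with "img" (480x640x3 uint8, blue, green, red), "camera_matrix" (3x3 intrinsics, pixels), "rvec" (rotation vector, rad) and "tvec" (3), from world to camera coordinates, as OpenCV has them. Camera axes: x right, y down, z forward; pixel columns grow to the right and rows downward; lengths in m; the calibration is good to about 2 mm. A picture is of the moment at which its call begins. There is no depth.
- hand_in(): hands the job in, once; it reports no verdict.
Trained networks look in a picture, given as the dict that the camera call returned (one of the last four; its "shot" number tells which), for a name from the list of things; names that differ only in an ending like _2 or _b are one class to them, and where a whole thing is asked for, a point or a joint stands for the part that bears it (a point fixed in the world has none). Each returns a list of dicts, best first, with "conf" (0 to 1); they miss things now and then, are a little off and sometimes report something else, mostly with a low value. They report only what shows in the picture. A call takes as long as a camera call. They do not tell look-alikes from the thing itself.
- trace(picture, thing): "mask" (480x640 bool, what is visible of it) and "rect" ([left, top, right, bottom] as shares, 0 to 1, of the picture: columns of its width, rows of its height, round what is visible of it).
- pinpoint(picture, thing): "centre" ([row, column] as shares, 0 to 1, of the picture: columns of its width, rows of its height: a listed point, or the origin of a listed thing).
The state is a dict: "time_s": time; "q": joint angles; "dq": joint speeds; "joint_efforts": joint torques, N m; "eef_pos": TCP position; "eef_rot": TCP orientation; "wrist_force": force on the tool from outside, world axes, zero at the start; "torque": the same for the moment, N m; "opening": opening from 0.0 (shut) to 1.0 (fully open).
Only numpy, scipy, OpenCV 4.12 (cv2) and the standard library are available. Lean on these libraries where they do the work, as an engineer would, in place of code of your own. Each camera call takes 0.05 s, during which the arm holds its last target.

## Working session

There is one attempt and no reset: what is moved stays moved. The work goes in short steps, Python scripts to look and compute and a tool call to move; the robot and the scene stay as the last step left them, time stands still between calls to the robot, and variables do not carry over. Pictures are saved under pics/ and viewed, and the job is handed in when it is done.

Besides the shell and the picture viewer there is one more tool, called after ">>>" as name(argument=value, ...) on one line, values as JSON. servo_tool: Moves the arm, as the interface text tells. Its arguments: {"type":"object","properties":{"plan":{"type":"array"}},"required":["plan"]}

```bash
ls; mkdir -p pics
cat > h.py <<'E'
from bench import *
import numpy as np, cv2
def ray(c,uv):
    R=cv2.Rodrigues(np.array(c["rvec"],float))[0]; t=np.array(c["tvec"],float).ravel()
    d=R.T@np.linalg.inv(np.array(c["camera_matrix"]))@np.array([uv[0],uv[1],1.]); return -R.T@t,d
def onz(c,uv,z):
    o,d=ray(c,uv); return o+d*(z-o[2])/d[2]
def proj(c,P):
    return cv2.projectPoints(np.array(P,float).reshape(-1,1,3),np.array(c["rvec"],float),np.array(c["tvec"],float),np.array(c["camera_matrix"],float),None)[0].reshape(-1,2)
E
python3 - <<'E'
from h import *
for n in ["top","side"]:
    c=camera(n); cv2.imwrite(f"pics/{n}0.png",c["img"])
    print(n,ray(c,(320,240)))
    for th in ["turner","big_mat","small_mat","rack"]:
        for f in (trace,pinpoint):
            for d in f(c,th):
                if f is trace:
                    ys,xs=np.nonzero(d["mask"]); print(th,"T",round(d["conf"],2),xs.min(),xs.max(),ys.min(),ys.max(),xs.mean(),ys.mean(),xs.size)
                else: print(th,"P",round(d["conf"],2),d["centre"][1]*640,d["centre"][0]*480)
print(get_obs())
E
```

```text
pics
top (array([ 0.43245711, -0.09707599,  1.06651133]), array([ 0.03747981,  0.03094337, -0.99881967]))
turner T 0.82 391 507 204 228 437.0426409903714 216.8968363136176 1454
turner P 0.71 451.39200000000005 215.71200000000002
big_mat T 0.81 173 227 293 348 199.74513054289267 320.0891007045172 2413
big_mat T 0.73 300 353 182 236 326.4943396226415 208.93459119496856 2385
big_mat T 0.55 208 264 145 203 236.53070683661645 173.8667439165701 2589
big_mat P 0.92 200.0 323.616
big_mat P 0.74 237.376 173.808
big_mat P 0.73 326.01599999999996 204.096
small_mat T 0.71 218 262 209 254 239.55891425046266 231.73719925971622 1621
small_mat P 0.88 240.32 230.20800000000003
rack T 0.79 140 287 144 268 209.17898515255342 208.82444118126938 6129
rack P 0.75 221.632 203.088
rack P 0.47 450.17600000000004 217.10399999999998
side (array([0.37788388, 0.5795386 , 0.66476078]), array([ 0.09316445, -0.73342549, -0.6734381 ]))
turner T 0.86 285 325 133 211 305.812969924812 178.97556390977442 1064
turner P 0.59 309.12 170.59199999999998
big_mat T 0.84 162 246 282 352 204.2011518771331 316.94880546075086 4688
[... 353 characters left out ...]
rack P 0.81 245.504 373.488
{'time_s': 0.9, 'q': array([-1.55629794e+00,  1.80774533e-01,  1.60697465e+00, -3.01337818e-06,
        1.35380332e+00, -2.06275092e-01]), 'dq': array([ 0.00032369,  0.00083822, -0.00196106,  0.00044655,  0.0008467 ,
        0.00070699]), 'joint_efforts': array([ 4.99850430e-04, -4.44834352e+01, -3.51684809e+01, -2.67700852e-04,
        6.26498968e-04,  1.33345068e-05]), 'eef_pos': array([ 0.12594659, -0.56106465,  0.24531506]), 'eef_rot': array([ 1.98410896e-05,  9.93913532e-01,  1.10163015e-01, -3.38653483e-06]), 'wrist_force': array([-0.54329482,  0.46873963,  0.47378973]), 'torque': array([ 0.05391897,  0.03089571, -0.00544753]), 'opening': 1.0008238400227125}
```

View pics/top0.png

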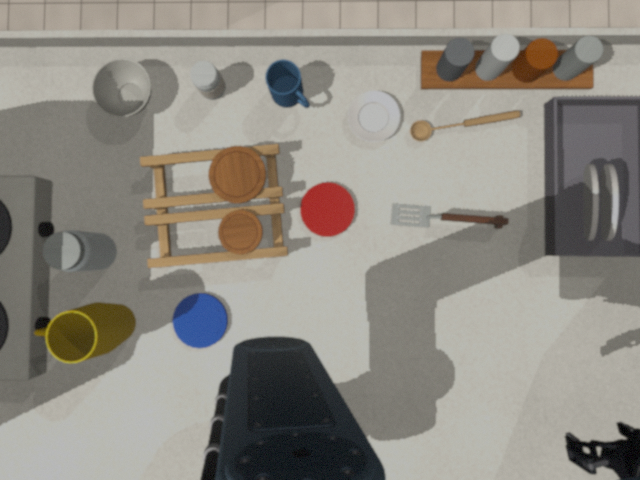

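View pics/side0.png

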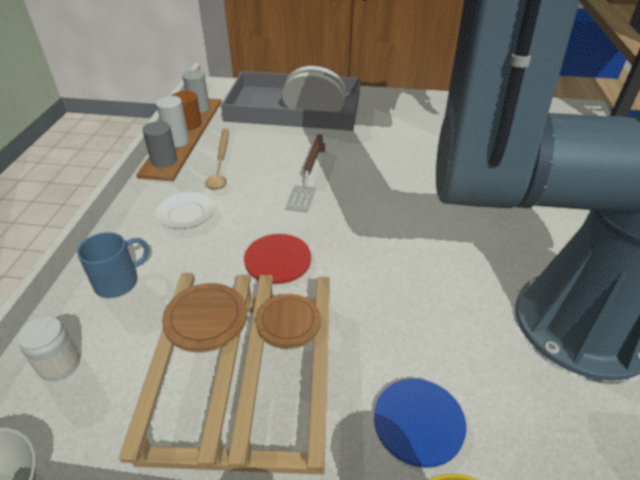

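Run:
```python
from h import *
import pickle
out={}
for n in ["top","side"]:
    c=camera(n); out[n]=c
    out[n+"_t"]=trace(c,"turner"); out[n+"_b"]=trace(c,"big_mat")
pickle.dump(out,open("s.pkl","wb"))
c=out["top"]; 
im=cv2.resize(c["img"][130:280,130:300],None,fx=4,fy=4,interpolation=cv2.INTER_CUBIC); cv2.imwrite("pics/rack.png",im)
im=cv2.resize(c["img"][190:245,380:520],None,fx=5,fy=5,interpolation=cv2.INTER_CUBIC); cv2.imwrite("pics/turn.png",im)
for n,z in (("big",.072),("small",.072)):
    for (u,v) in {"big":[(209,174),(265.5,174),(237,146),(237,202)],"small":[(218.5,231.5),(263,231.5),(240.5,209),(240.5,254)]}[n]: print(n,onz(c,(u,v),z))
for p in [(427,215),(391,204),(391,225),(431,206),(429,228)]: print(p,onz(c,p,.003))
for p in [(442,217),(500,222)]: print(p,onz(c,p,.042))
s=out["side"]
for p in [(205,318),(288,320)]: print(p,onz(s,p,.072))
for p in [(287,209),(309,211),(295,186),(316,187)]: print(p,onz(s,p,.003))
for p in [(308,172),(321,137)]: print(p,onz(s,p,.042))
```

```text
big [0.61616345 0.18472513 0.072     ]
big [0.61666141 0.05721694 0.072     ]
big [0.67975753 0.12244443 0.072     ]
big [0.55335698 0.12039322 0.072     ]
small [0.48692071 0.16092207 0.072     ]
small [0.48768802 0.06102341 0.072     ]
small [0.53768799 0.11226412 0.072     ]
small [0.43709976 0.11066093 0.072     ]
(427, 215) [ 0.53352434 -0.31636775  0.003     ]
(391, 204) [ 0.55909863 -0.23161305  0.003     ]
(391, 225) [ 0.50924883 -0.23179265  0.003     ]
(431, 206) [ 0.55490935 -0.32574226  0.003     ]
(429, 228) [ 0.50280653 -0.32107571  0.003     ]
(442, 217) [ 0.5254843  -0.34219297  0.042     ]
(500, 222) [ 0.51501699 -0.47245636  0.042     ]
(205, 318) [0.61118336 0.13432574 0.072     ]
(288, 320) [0.48445174 0.12059022 0.072     ]
(287, 209) [ 0.55307215 -0.22988376  0.003     ]
(309, 211) [ 0.50500799 -0.22965098  0.003     ]
(295, 186) [ 0.5501062 -0.3149633  0.003    ]
(316, 187) [ 0.50204238 -0.31776748  0.003     ]
(308, 172) [ 0.52013448 -0.31822991  0.042     ]
(321, 137) [ 0.5109784  -0.47147199  0.042     ]
```

```bash
sleep 0
```

```text
(no output)
```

View pics/rack.png

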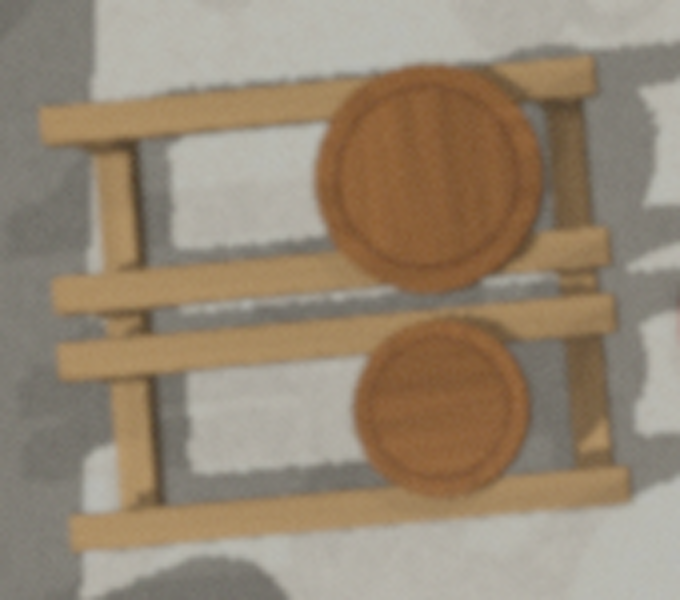

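View pics/turn.png

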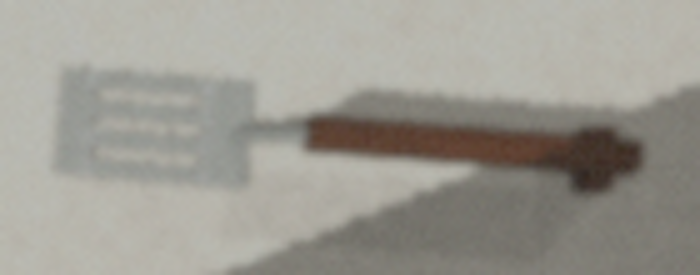

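Run:
```python
from h import *
import pickle
o=pickle.load(open("s.pkl","rb")); c=o["top"]; s=o["side"]
from scipy.optimize import least_squares
px=[(40,108),(42,145),(593,57),(597,95),(52,280),(55,315),(606,228),(609,263),(57,345),(60,380),(612,294),(615,330),(70,517),(72,551),(628,467),(631,502)]
loc=[]
for x in (117,19,-19,-117):
    loc+=[(x+11,160),(x-11,160),(x+11,-160),(x-11,-160)]
loc=np.c_[np.array(loc)/1e3,np.full(16,.06)]
def T(p,l):
    C,S=np.cos(p[2]),np.sin(p[2]); return np.c_[p[0]+C*l[:,0]-S*l[:,1],p[1]+S*l[:,0]+C*l[:,1],l[:,2]]
def fit(c,px,loc,x0):
    r=least_squares(lambda p:(proj(c,T(p,loc))-px).ravel(),x0,loss="soft_l1"); e=np.abs((proj(c,T(r.x,loc))-px)).mean(); return r.x,e
p,e=fit(c,np.array(px)/4+130-.4,loc,[.55,.18,0]); print("rack",p,np.degrees(p[2]),e)
def inv(p,w):
    C,S=np.cos(p[2]),np.sin(p[2]); d=np.array(w[:2])-p[:2]; return np.array([C*d[0]+S*d[1],-S*d[0]+C*d[1]])
for w in [(.6165,.1212),(.4873,.111)]: print("mat in rack",inv(p,w))
tp=np.array([(60,66),(53,172),(253,80),(247,187),(307,118),(305,148),(640,143),(640,172)])/5+[380,190]-.4
tl=np.array([(140,25,3),(140,-25,3),(50,25,3),(50,-25,3),(30,8,42),(30,-8,42),(-120,8,42),(-120,-8,42)])/1e3
# turner +y local: x to tip(+y world), y is -x world
tl[:,1]*=-1
q,e=fit(c,tp,tl,[.53,-.37,1.57]); print("turner",q,np.degrees(q[2]),e)
for n in("top","side"):
    cc=o[n]; im=cc["img"].copy()
    for P in (T(p,loc),T(q,tl)):
        for a in proj(cc,P): cv2.circle(im,tuple(int(round(v)) for v in a),1,(0,255,255),-1)
    im=im[120:480,110:420] if n=="side" else im[130:280,130:530]
    cv2.imwrite(f"pics/fit_{n}.png",cv2.resize(im,None,fx=1.6 if n=="side" else 2,fy=1.6 if n=="side" else 2))
print(get_obs()["time_s"])
```

```text
rack [0.54603049 0.17824754 0.09674591] 5.543132125284096 0.3938998199844148
mat in rack [ 0.06462947 -0.06358777]
mat in rack [-0.06495163 -0.06126   ]
turner [ 0.52608639 -0.37056208  1.49509381] 85.66256534755357 0.41263009819034124
1.2
```

View pics/fit_side.png

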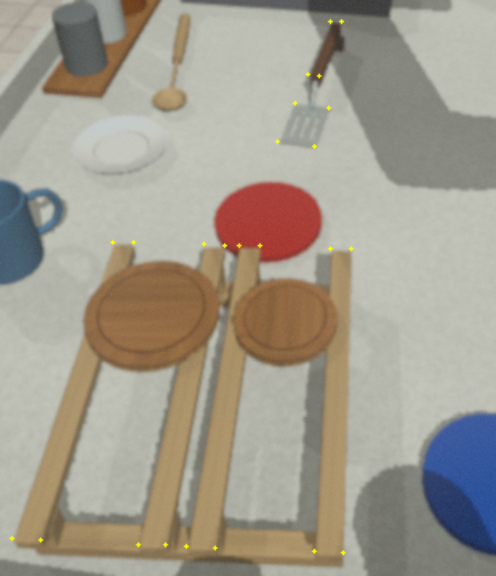

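View pics/fit_top.png

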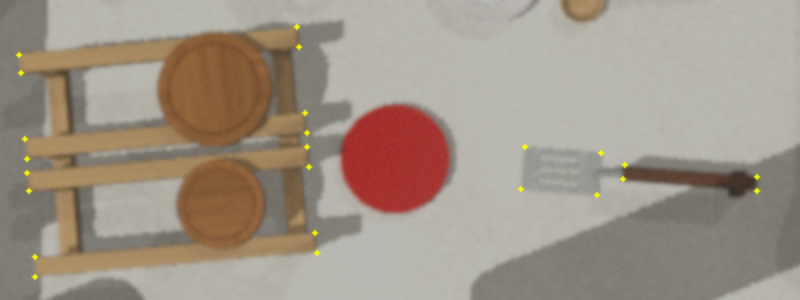

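Run:
```python
from h import *
import pickle
o=pickle.load(open("s.pkl","rb")); c=o["top"]; s=o["side"]
from scipy.optimize import least_squares
def T(p,l):
    C,S=np.cos(p[2]),np.sin(p[2]); return np.c_[p[0]+C*l[:,0]-S*l[:,1],p[1]+S*l[:,0]+C*l[:,1],l[:,2]]
im=s["img"][255:330,165:335]; cv2.imwrite("pics/s1.png",cv2.resize(im,None,fx=4.5,fy=4.5,interpolation=cv2.INTER_CUBIC))
px=[(20,542),(45,543),(145,546),(170,546),(192,548),(218,549),(318,552),(343,553)]
loc=np.array([(x+d,160,60) for x in (117,19,-19,-117) for d in (11,-11)])/1e3
r=least_squares(lambda p:(proj(s,T(p,loc))-(np.array(px)/1.6+[110,120]-.3)).ravel(),[.55,.18,.1]);print(r.x,r.cost)
# mats: fit circles to trace masks in both
for n,th in(("top","top_b"),("side","side_b")):
    for d in o[th]:
        m=d["mask"].astype(np.uint8); k=max(cv2.findContours(m,0,1)[0],key=len)[:,0,:]
        P=np.array([onz(o[n],q,.068) for q in k]); 
        print(n,round(d["conf"],2),cv2.minEnclosingCircle(P[:,:2].astype(np.float32)), cv2.minEnclosingCircle(np.array([onz(o[n],q,.012) for q in k])[:,:2].astype(np.float32)))
# turner side fit
m=o["side_t"][0]["mask"]
im=s["img"][125:220,270:340]; cv2.imwrite("pics/s2.png",cv2.resize(im,None,fx=6,fy=6,interpolation=cv2.INTER_CUBIC))
```

```text
[0.54302043 0.17910085 0.10232566] 10.29369246843325
top 0.75 ((0.6175656914710999, 0.12260106205940247), 0.06819267570972443) ((0.6279471516609192, 0.13492132723331451), 0.07201150059700012)
top 0.7 ((0.5392617583274841, -0.080692358314991), 0.0613769069314003) ((0.5452517867088318, -0.07977351546287537), 0.0648135095834732)
top 0.6 ((0.28936129808425903, 0.20090359449386597), 0.062318041920661926) ((0.28133589029312134, 0.21761535108089447), 0.06580745428800583)
side 0.74 ((0.5146416425704956, -0.2945438623428345), 0.14695829153060913) ((0.5274746417999268, -0.3765677511692047), 0.16073942184448242)
side 0.71 ((0.28749507665634155, 0.2534105181694031), 0.06133785843849182) ((0.2790130078792572, 0.22280669212341309), 0.0670844316482544)
side 0.65 ((0.6156248450279236, 0.12403205782175064), 0.07097458839416504) ((0.6379343867301941, 0.08128731697797775), 0.07762543857097626)
side 0.61 ((0.5256434679031372, -0.019068872556090355), 0.06518425047397614) ((0.5395092368125916, -0.07524216175079346), 0.07129175215959549)
```

View pics/s1.png

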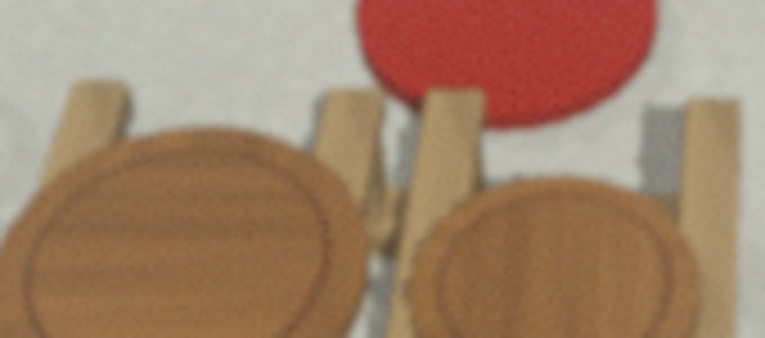

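View pics/s2.png

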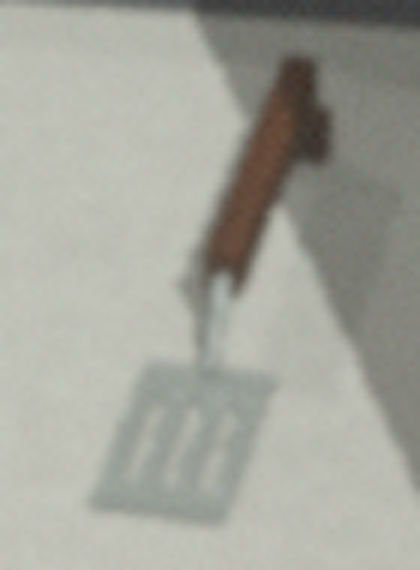

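>>> servo_tool(plan=[[[0.036,0.017,-0.008,0.14,1],[0.036,0.017,-0.008,0.14,1],[0.036,0.017,-0.008,0.14,1],[0.036,0.017,-0.008,0.14,1],[0.036,0.017,-0.008,0.14,1],[0.036,0.017,-0.008,0.14,1],[0.036,0.017,-0.008,0.14,1],[0.036,0.017,-0.008,0.14,1]]])

```text
time_s: 2.0
eef_pos: [0.4154, -0.4242, 0.1811]
eef_rot: [0.0, 0.782, 0.624, -0.0]
wrist_force: [-0.2, -0.7, 0.9]
opening: 0.999
```

>>> servo_tool(plan=[[[0.03,0.015,-0.015,0.05,0.2],[0.03,0.015,-0.015,0.05,0.2],[0.03,0.015,-0.015,0.046,0.2],[0.0186,0.0092,-0.015,0,0.2],[0,0,-0.01,0,0.2],[0,0,0,0,0.2]]])

```text
time_s: 2.6
eef_pos: [0.5216, -0.3698, 0.1092]
eef_rot: [-0.002, 0.736, 0.677, -0.0]
wrist_force: [0.3, -0.2, -0.3]
opening: 0.601
```

Run:
```python
from h import *
s=camera("side"); o=get_obs(); print(o["eef_pos"],2*np.arctan2(o["eef_rot"][2],o["eef_rot"][1]),o["opening"],o["wrist_force"],o["time_s"])
t=camera("top")
a=cv2.resize(s["img"][60:260,220:420],None,fx=2,fy=3,interpolation=cv2.INTER_CUBIC)
b=cv2.resize(t["img"][140:340,380:580],None,fx=2,fy=3)
cv2.imwrite("pics/g1.png",np.hstack([a,b])[:600])
```

```text
[ 0.52163132 -0.37072835  0.11044481] 1.4867705134687421 0.6003070390308387 [0.1898761  0.44437931 0.79748847] 2.65
```

View pics/g1.png

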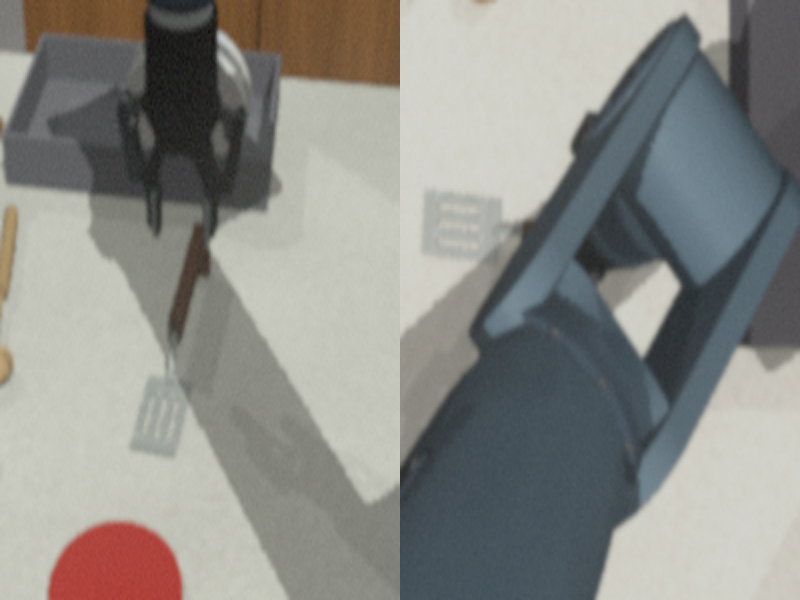

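>>> servo_tool(plan=[[[0.002,0.0,-0.03,0.006,0.2],[0,0,-0.03,0,0.2],[0,0,-0.023,0,0.2],[0,0,0,0,-0.4],[0,0,0,0,-1],[0,0,0,0,-1],[0,0,0,0,-1],[0,0,0,0,-1]]])

```text
time_s: 3.5
eef_pos: [0.5254, -0.3722, 0.0304]
eef_rot: [0.002, 0.734, 0.679, -0.0]
wrist_force: [-0.9, -0.6, 5.9]
opening: 0.174
```

>>> servo_tool(plan=[[[0,0,0,0,-1],[0,0,0,0,-1]]])

```text
time_s: 3.7
eef_pos: [0.5254, -0.3721, 0.0304]
eef_rot: [0.002, 0.734, 0.679, -0.0]
wrist_force: [-1.8, -0.5, 6.2]
opening: 0.176
```

>>> servo_tool(plan=[[[0,0,0.01,0,-1],[0,0,0.02,0,-1],[0,0,0.03,0,-1],[0,0,0.03,0.03,-1],[0,0,0.01,0.03,-1],[0,0,0,0,-1]]])

```text
time_s: 4.3
eef_pos: [0.5255, -0.3716, 0.1305]
eef_rot: [0.002, 0.713, 0.701, 0.0]
wrist_force: [0.0, -0.0, -1.5]
opening: 0.173
```

Run:
```python
from h import *
s=camera("side"); o=get_obs(); print(o["eef_pos"],2*np.arctan2(o["eef_rot"][2],o["eef_rot"][1]),o["opening"],o["wrist_force"],o["torque"],o["time_s"])
t=camera("top")
for i in range(1): o=get_obs(); print(o["eef_pos"])
import pickle; pickle.dump((s,t,o),open("g.pkl","wb"))
a=cv2.resize(s["img"][60:260,220:420],None,fx=3,fy=3,interpolation=cv2.INTER_CUBIC)
cv2.imwrite("pics/g2.png",a)
b=cv2.resize(t["img"][180:260,370:530],None,fx=4,fy=4,interpolation=cv2.INTER_CUBIC)
cv2.imwrite("pics/g3.png",b)
```

```text
[ 0.52462687 -0.37078689  0.12845404] 1.552697753634701 0.17882985302243776 [-0.04523683  0.00349008 -2.33090769] [ 0.00609405  0.02967342 -0.00271205] 4.35
[ 0.52399015 -0.37018966  0.12711564]
```

View pics/g2.png

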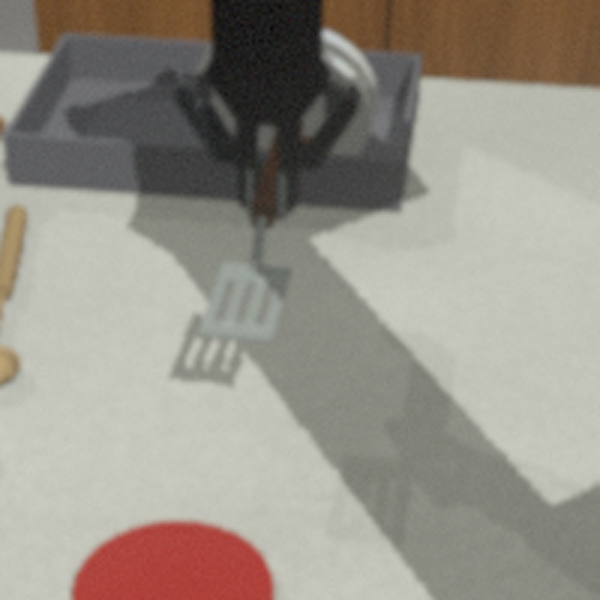

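View pics/g3.png

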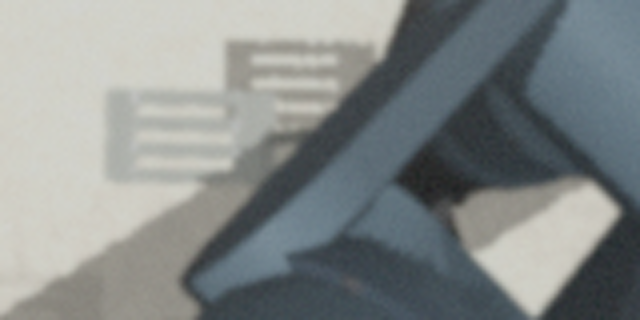

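Run:
```python
from h import *
import pickle
s,t,o=pickle.load(open("g.pkl","rb"))
def tri(a,b):
    A=[];B=[]
    (o1,d1),(o2,d2)=ray(s,a),ray(t,b); d1/=np.linalg.norm(d1);d2/=np.linalg.norm(d2)
    M=np.c_[d1,-d2]; k=np.linalg.lstsq(M,o2-o1,rcond=None)[0]; p,q=o1+d1*k[0],o2+d2*k[1]; return (p+q)/2,np.linalg.norm(p-q)
a=tri((287.4,170.4),(396.7,202.2)); b=tri((310.4,172.4),(396.4,224.7)); print(a,b)
print("rear at z", [onz(s,p,.1) for p in [(293.7,147.),(316.7,149.)]])
tip=(a[0]+b[0])/2; print("tip",tip, "yaw",np.degrees(np.arctan2(*(tip-o["eef_pos"])[[1,0]])),"len",np.linalg.norm((tip-o["eef_pos"])[:2]),o["eef_pos"])
```

```text
(array([ 0.54989758, -0.23141516,  0.10213337]), np.float64(0.002702267082167396)) (array([ 0.50211935, -0.2308397 ,  0.10210113]), np.float64(0.00140911448533383))
rear at z [array([ 0.55169253, -0.3240439 ,  0.1       ]), array([ 0.50127814, -0.32291599,  0.1       ])]
tip [ 0.52600846 -0.23112743  0.10211725] yaw 89.16848356679176 len 0.1390768796596509 [ 0.52399015 -0.37018966  0.12711564]
```

>>> servo_tool(plan=[[[0.0145,0.0318,0,0.0145,-1],[0.0145,0.0318,0,0.0145,-1],[0.0145,0.0318,0,0.0145,-1],[0.0145,0.0318,0,0.0145,-1],[0.0145,0.0318,0,0.0145,-1],[0.0145,0.0318,0,0.0145,-1],[0.0145,0.0318,0,0.0145,-1],[0.0145,0.0318,0,0.0145,-1]]])

```text
time_s: 5.2
eef_pos: [0.6396, -0.1146, 0.1255]
eef_rot: [-0.002, 0.672, 0.741, -0.001]
wrist_force: [0.8, 0.6, -1.6]
opening: 0.172
```

>>> servo_tool(plan=[[[0,0,-0.015,0,-1],[0,0,-0.015,0,-1],[0,0,-0.015,0,-1],[0,0,-0.008,0,-1],[0,0,0,0,-1]]])

```text
time_s: 5.7
eef_pos: [0.6386, -0.117, 0.0726]
eef_rot: [-0.002, 0.672, 0.74, -0.001]
wrist_force: [-0.3, 0.3, -1.6]
opening: 0.175
```

```bash
cat > look.py <<'E'
from h import *
import sys,pickle
n=sys.argv[1]
s=camera("side"); t=camera("top"); o=get_obs(); print(o["eef_pos"],2*np.arctan2(o["eef_rot"][2],o["eef_rot"][1]),o["opening"],o["wrist_force"],o["torque"],o["time_s"])
pickle.dump((s,t,o),open(n+".pkl","wb"))
a=cv2.resize(s["img"][150:400,120:345],None,fx=2.4,fy=2.4,interpolation=cv2.INTER_CUBIC)
cv2.imwrite(f"pics/{n}s.png",a)
b=cv2.resize(t["img"][120:280,130:400],None,fx=2.9,fy=2.9,interpolation=cv2.INTER_CUBIC)
cv2.imwrite(f"pics/{n}t.png",b)
E
python3 look.py a1
```

```text
[ 0.64037037 -0.11728035  0.07510346] 1.6675483300817557 0.17640227304886308 [ 0.05466387 -0.21228197 -0.01497286] [ 0.03034561 -0.0189514  -0.02201085] 5.8
```

View pics/a1s.png

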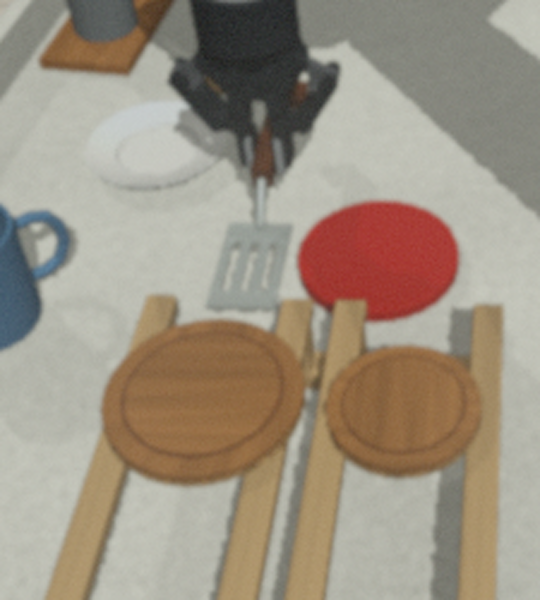

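View pics/a1t.png

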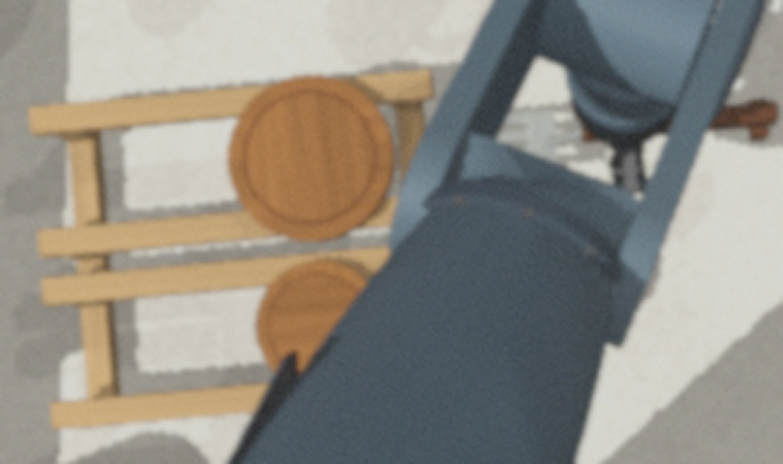

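Run:
```python
from h import *
import pickle
s,t,o=pickle.load(open("a1.pkl","rb"))
P=lambda u,v:(120+u/2.4-.3,150+v/2.4-.3)
a=[onz(s,P(*p),.048) for p in [(208,306),(278,311),(228,222),(292,227)]]
b=[onz(s,P(*p),.060) for p in [(148,297),(177,297),(283,300),(312,300)]]
for x in a+b: print(x.round(4))
```

```text
[0.6453 0.0296 0.048 ]
[0.5941 0.0275 0.048 ]
[ 0.6568 -0.0591  0.048 ]
[ 0.6062 -0.0604  0.048 ]
[0.6851 0.0377 0.06  ]
[0.6646 0.0349 0.06  ]
[0.5891 0.0273 0.06  ]
[0.5687 0.0245 0.06  ]
```

>>> servo_tool(plan=[[[0.003,0,0,-0.02,-1],[-0.001,0.01,0,0,-1],[-0.001,0.01,0,0,-1],[-0.001,0.01,0,0,-1],[-0.001,0.01,0,0,-1],[-0.001,0.0095,0,0,-1],[0,0,0,0,-1]]])

```text
time_s: 6.5
eef_pos: [0.6383, -0.065, 0.0752]
eef_rot: [-0.0, 0.678, 0.735, 0.0]
wrist_force: [0.1, -0.2, -0.7]
opening: 0.175
```

```bash
python3 look.py a2
```

```text
[ 0.63857567 -0.06655402  0.07534092] 1.6496890511479492 0.1761785208342387 [ 0.17303596 -0.47859269 -1.85635142] [-0.01891637 -0.02766064 -0.00183099] 6.6
```

View pics/a2s.png

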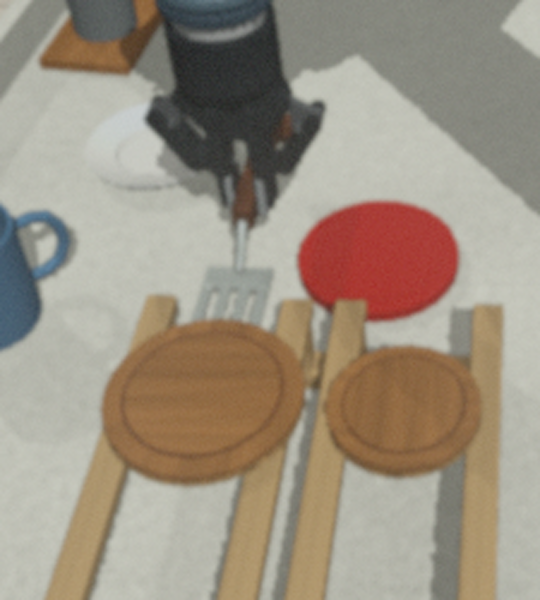

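>>> servo_tool(plan=[[[0,0,0.006,0,-1],[0,0,0.006,0,-1],[0,0.0007,0.0085,0,-1],[0,0.0008,0.0085,0,-1],[-0.0002,0.0022,0.0083,0,-1],[-0.0002,0.0022,0.0082,0,-1],[-0.0004,0.0036,0.0078,0,-1],[-0.0004,0.0036,0.0077,0,-1]]])

```text
time_s: 7.4
eef_pos: [0.6374, -0.0535, 0.1371]
eef_rot: [0.0, 0.679, 0.734, 0.0]
wrist_force: [0.3, -1.0, -2.0]
opening: 0.174
```

```bash
python3 look.py a3
```

```text
[ 0.63809705 -0.05332258  0.13792626] 1.649576888995177 0.17361334388631228 [ 0.62558456 -0.26947936 -2.09372682] [-0.12494966 -0.01081364 -0.0473587 ] 7.5
```

View pics/a3s.png

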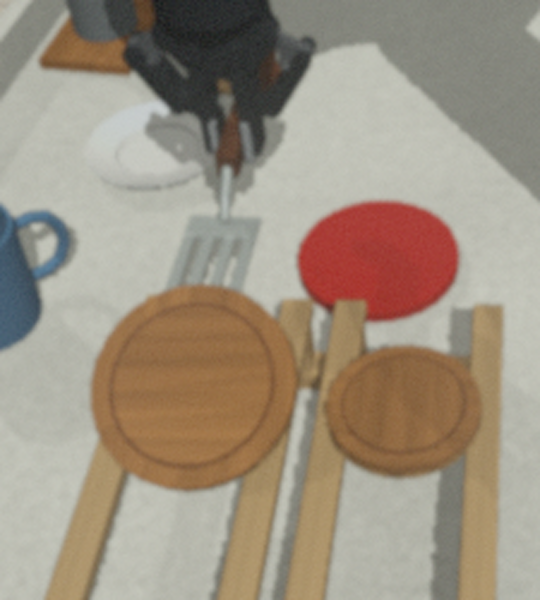

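>>> servo_tool(plan=[[[-0.0005,0.0049,0.007,0,-1],[-0.0005,0.0049,0.007,0,-1],[-0.0006,0.006,0.006,0,-1],[-0.0006,0.006,0.006,0,-1],[-0.0007,0.007,0.005,0,-1],[-0.0007,0.007,0.0049,0,-1],[-0.0008,0.0077,0.0036,0,-1],[-0.0008,0.0077,0.0036,0,-1]]])

```text
time_s: 8.3
eef_pos: [0.632, -0.0019, 0.1797]
eef_rot: [-0.0, 0.679, 0.734, 0.0]
wrist_force: [1.0, 0.3, -1.4]
opening: 0.172
```

```bash
python3 look.py a4
```

```text
[ 0.63223251 -0.00137158  0.17998676] 1.6500253716063868 0.17356595733476024 [-0.39537516 -0.20419486 -2.02816531] [-0.04441425 -0.04062745  0.05570104] 8.4
```

View pics/a4s.png

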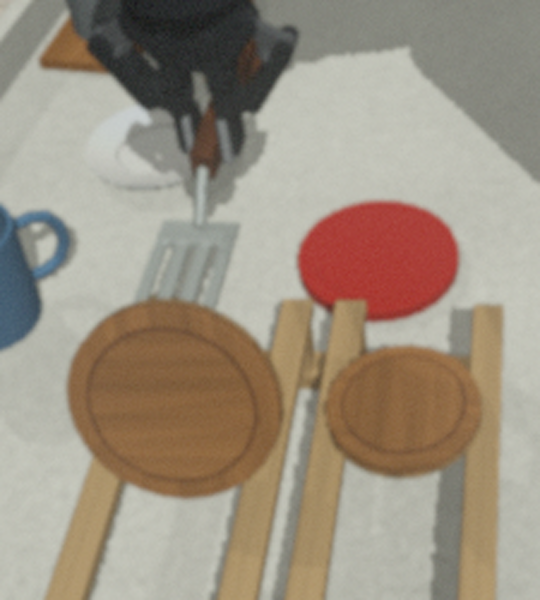

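>>> servo_tool(plan=[[[-0.0008,0.0082,0.0024,0,-1],[-0.0008,0.0082,0.002,0,-1],[-0.0008,0.0085,0.001,0,-1],[-0.0008,0.0085,0.0005,0,-1],[-0.0007,0.007,0,0,-1],[-0.0007,0.007,0,0,-1],[-0.0007,0.007,0,0,-1]]])

```text
time_s: 9.1
eef_pos: [0.6267, 0.0524, 0.1852]
eef_rot: [-0.0, 0.679, 0.734, -0.0]
wrist_force: [-0.4, 0.3, -1.6]
opening: 0.176
```

```bash
python3 look.py a5
```

```text
[0.62664472 0.05281942 0.18515692] 1.6498350317948995 0.17495706279961587 [-0.64075158  0.23847843 -1.3997164 ] [-0.02834465  0.00351595  0.04962794] 9.2
```

View pics/a5s.png

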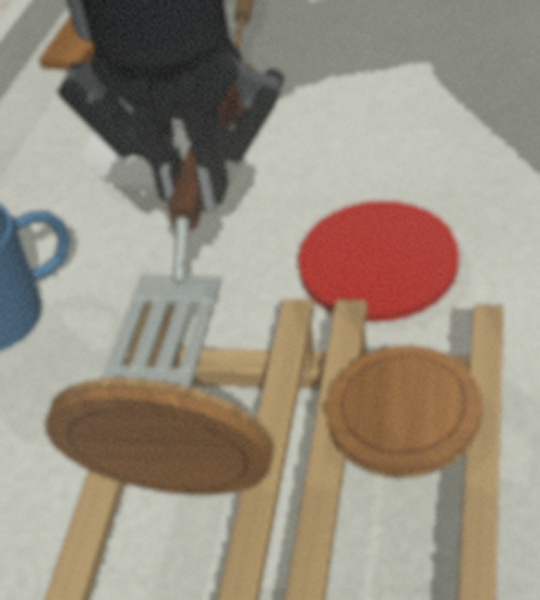

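Past upright and falling; a couple more pushes, then hold.

>>> servo_tool(plan=[[[-0.0007,0.007,0,0,-1],[-0.0007,0.007,0,0,-1],[0,0,0,0,-1],[0,0,0,0,-1],[0,0,0,0,-1]]])

```text
time_s: 9.7
eef_pos: [0.6255, 0.0656, 0.1853]
eef_rot: [0.0, 0.679, 0.734, -0.0]
wrist_force: [-0.6, 0.6, -0.6]
opening: 0.173
```

```bash
python3 look.py a6
```

```text
[0.62551137 0.06550566 0.1853158 ] 1.6484808453462718 0.17453720321295674 [ 0.37499991  1.1178104  -2.22483155] [ 0.01048687 -0.05175795 -0.02885094] 9.8
```

View pics/a6s.png

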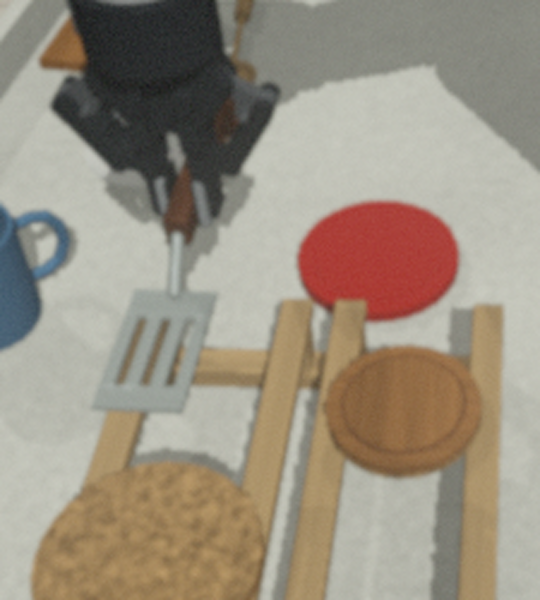

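>>> servo_tool(plan=[[[0.002,-0.0275,0,0,-1],[0.002,-0.0275,0,0,-1],[0,-0.0275,0,0,-1],[-0.008,-0.0275,0,-0.02,-1],[-0.008,-0.0275,0,-0.02,-1],[-0.008,-0.0275,0,-0.02,-1],[-0.01,-0.0275,-0.005,-0.02,-1],[-0.01,-0.0275,-0.01,-0.02,-1]]])

```text
time_s: 10.6
eef_pos: [0.5856, -0.1559, 0.1712]
eef_rot: [0.001, 0.715, 0.699, 0.0]
wrist_force: [0.5, -0.4, -1.9]
opening: 0.174
```

>>> servo_tool(plan=[[[-0.01,-0.03,-0.01,-0.02,-1],[-0.01,-0.03,-0.015,-0.02,-1],[-0.01,-0.03,-0.015,-0.012,-1],[-0.01,-0.03,-0.015,0,-1],[-0.01,-0.03,-0.015,0,-1],[-0.01,-0.03,-0.01,0,-1],[0,-0.03,-0.01,0,-1],[0,0,0,0,-1]]])

```text
time_s: 11.4
eef_pos: [0.524, -0.3681, 0.0791]
eef_rot: [0.0, 0.734, 0.679, -0.0]
wrist_force: [-0.4, -0.0, -1.5]
opening: 0.177
```

Run:
```python
from h import *
s=camera("side"); t=camera("top"); o=get_obs(); print(o["eef_pos"],2*np.arctan2(o["eef_rot"][2],o["eef_rot"][1]),o["opening"],o["wrist_force"],o["time_s"])
cv2.imwrite("pics/b1s.png",s["img"]); cv2.imwrite("pics/b1t.png",t["img"])
```

```text
[ 0.52493225 -0.36480929  0.07987915] 1.4949837363418963 0.18104957779653258 [ 0.21309107  0.53810566 -1.65436994] 11.5
```

View pics/b1s.png

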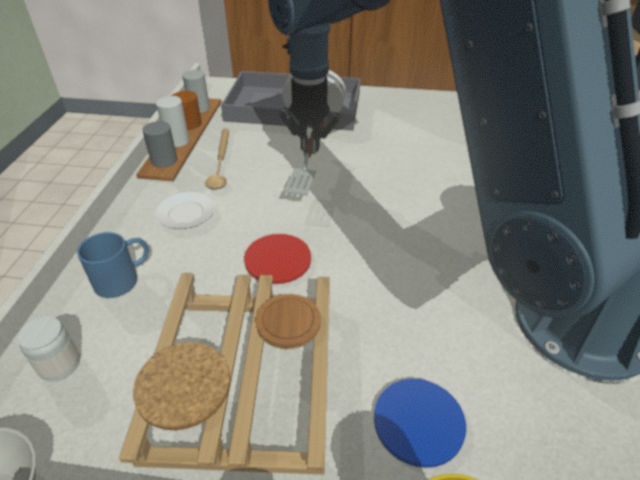

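View pics/b1t.png

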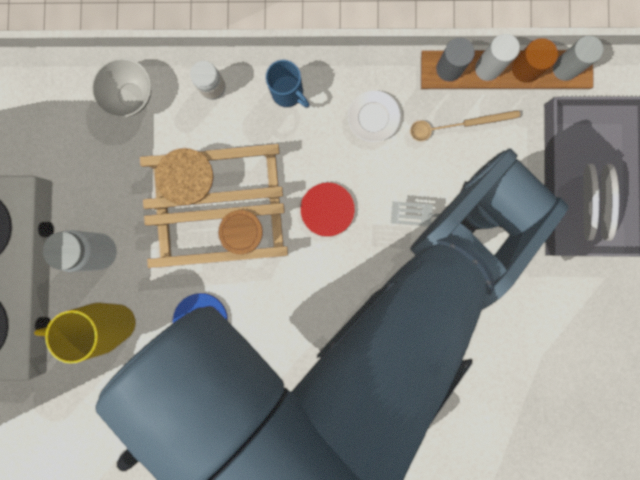

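>>> servo_tool(plan=[[[0,0,-0.015,0,-1],[0,0,-0.015,0,-1],[0,0,-0.01,0,-1],[0,0,-0.005,0,-1],[0,0,0,0,-1]]])

```text
time_s: 12.0
eef_pos: [0.5249, -0.3632, 0.0338]
eef_rot: [-0.001, 0.733, 0.681, -0.0]
wrist_force: [-0.4, -0.3, -1.5]
opening: 0.177
```

>>> servo_tool(plan=[[[0,0,-0.002,0,-1],[0,0,-0.001,0,-1],[0,0,0,0,-1]]])

```text
time_s: 12.3
eef_pos: [0.5257, -0.3645, 0.0327]
eef_rot: [0.0, 0.733, 0.68, 0.0]
wrist_force: [0.8, 0.2, -1.1]
opening: 0.169
```

>>> servo_tool(plan=[[[0,0,-0.001,0,-1],[0,0,-0.001,0,-1],[0,0,0,0,-1]]])

```text
time_s: 12.6
eef_pos: [0.5256, -0.3644, 0.0305]
eef_rot: [0.0, 0.733, 0.68, -0.0]
wrist_force: [-0.0, -0.4, -1.4]
opening: 0.177
```

>>> servo_tool(plan=[[[0,0,-0.0005,0,-1],[0,0,0,0,-1]]])

```text
time_s: 12.8
eef_pos: [0.5256, -0.3644, 0.0304]
eef_rot: [0.0, 0.733, 0.68, -0.0]
wrist_force: [-1.2, 1.0, 4.2]
opening: 0.176
```

Contact (force now +4 N upward). Release gently, then rise.

>>> servo_tool(plan=[[[0,0,0,0,-0.5],[0,0,0,0,-0.3],[0,0,0,0,0],[0,0,0,0,0.2],[0,0,0,0,0.2],[0,0,0.01,0,0.2],[0,0,0.03,0,0.2],[0,0,0.04,0,0.2]]])

```text
time_s: 13.6
eef_pos: [0.5242, -0.3631, 0.109]
eef_rot: [-0.002, 0.733, 0.68, -0.0]
wrist_force: [0.2, 1.2, 0.1]
opening: 0.602
```

>>> servo_tool(plan=[[[-0.02,0,0.04,0,0.2],[-0.04,0,0.03,0,0.2],[-0.04,-0.01,0.02,0,0.2],[-0.04,-0.02,0,0,0.2],[-0.04,-0.02,0,0,0.2],[-0.04,-0.02,0,0,0.2],[-0.03,-0.02,0,0,0.2],[0,0,0,0,0.2]]])

```text
time_s: 14.4
eef_pos: [0.2722, -0.4567, 0.201]
eef_rot: [0.001, 0.734, 0.679, -0.001]
wrist_force: [0.6, -0.3, -0.2]
opening: 0.604
```

Run:
```python
from h import *
s=camera("side"); t=camera("top"); o=get_obs(); print(o["eef_pos"],o["opening"],o["wrist_force"],o["time_s"])
b=t["img"]; 
for d in trace(t,"big_mat"):
    k=max(cv2.findContours(d["mask"].astype(np.uint8),0,1)[0],key=len)[:,0,:]
    print("top",d["conf"],cv2.minEnclosingCircle(np.array([onz(t,q,.068)[:2] for q in k]).astype(np.float32)))
for d in trace(s,"big_mat"):
    k=max(cv2.findContours(d["mask"].astype(np.uint8),0,1)[0],key=len)[:,0,:]
    print("side",d["conf"],cv2.minEnclosingCircle(np.array([onz(s,q,.068)[:2] for q in k]).astype(np.float32)))
R=lambda i,a,b,c,d,f:cv2.resize(i[a:b,c:d],None,fx=f,fy=f,interpolation=cv2.INTER_CUBIC)
cv2.imwrite("pics/c1.png",R(s["img"],110,480,110,350,1.6)); cv2.imwrite("pics/c2.png",R(b,130,290,130,530,2))
```

```text
[ 0.27497313 -0.45469629  0.20050689] 0.6013468620964726 [-0.8597505  -0.33844226  0.44752886] 14.5
top 0.66 ((0.5391150712966919, -0.08009976148605347), 0.06296519935131073)
top 0.6 ((0.6132130026817322, 0.24430739879608154), 0.06727125495672226)
top 0.58 ((0.28955793380737305, 0.20047740638256073), 0.06274792551994324)
side 0.87 ((0.6114258766174316, 0.2441117912530899), 0.06823791563510895)
side 0.85 ((0.5270043611526489, -0.017934424802660942), 0.06395658105611801)
side 0.82 ((0.2891969680786133, 0.25298330187797546), 0.0618443563580513)
side 0.24 ((0.48405158519744873, 0.11639271676540375), 0.054847974330186844)
```

View pics/c1.png

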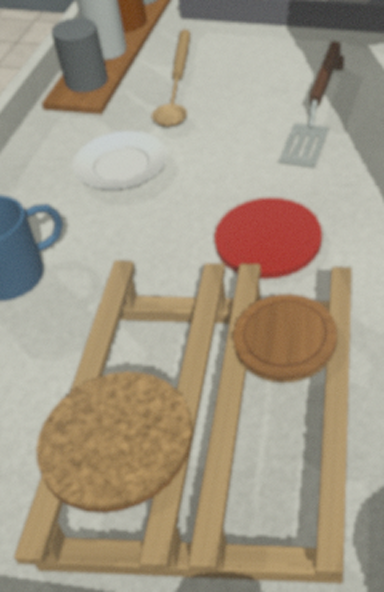

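View pics/c2.png

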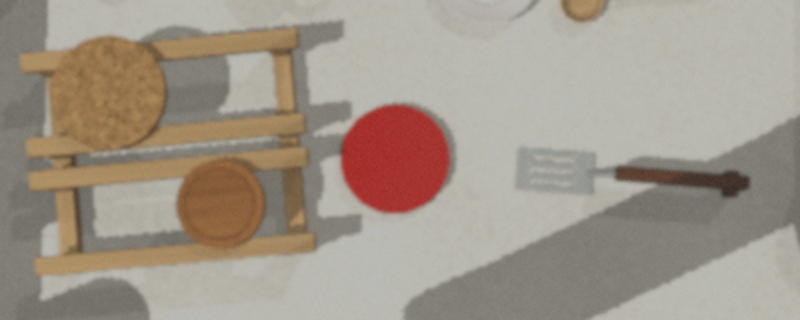

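Run:
```python
from h import *
print(hand_in())
```

```text
the job is handed in; nothing more can be done
None
```

The bigger mat now lies flat on the rack, cork side up. I flipped it with the turner's blade, then laid the turner back on the bare counter. I handed the job in at about 14.5 s of the 48 s allowed.

- **How it went:** I held the turner by its handle, slid the blade into the lane under the mat's -y edge and levered the mat in an arc past upright. It fell over onto the free half of the rack.
- **Mat:** Both cameras place it at about (0.612, 0.244). They agree to 2 mm when I assume it lies at slat-top height, which fits lying flat across both slats.
- **Small mat:** It shows no visible movement.
- **Turner:** It lies within about 1 cm of its original spot at nearly the same angle. The wrist force changed from about -1.4 N to +4.2 N as it touched down, at the same tool height as the grasp. Its flatness is judged only from that and the pictures.
- **Robot:** The gripper is well away, touching nothing.
- **Disagreements:** The two cameras differed by about 3–5 mm on the rack and the turner. The blade also sat about 2° off the tool's heading in the grip. I corrected its position before sliding it under the mat.

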